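# Probe the depth of the clear bowl and lock the gauge

### The arm

A 6-joint arm with a two-finger parallel gripper is mounted at the origin on a cart in front of the work surface, level with it; the furniture and walls round the work are solid. World frame = base frame: x ahead of the robot, y to its left, z up, the work surface at z = 0. Lengths are in m, angles in rad, forces in N, time in s.
With the tool pointing down it reaches from about 0.375 to 0.9 m from the base axis. Payload 3.1 kg.
Tool frame: the origin (TCP) lies between the finger pads; the fingertips stand 8 mm ahead of it and the grasp point (between the pads) lies 11 mm behind it; z points along the fingers, y is the line along which they close (so a half turn about z gives the same grasp; the last joint's range is limited). The gripper opens to 85 mm and grips with 20 to 120 N. Pads are 22 mm wide; open, the fingers measure 114 mm over their backs; the gripper's body (76 mm by 85 mm) begins 54 mm behind the grasp point. The pads swing forward as they close: fully open they stand 13 mm farther back than shut.
Start: joints at [1.159, 0.527, 1.433, -0, 1.181, -0.178], TCP at [0.145, 0.608, 0.208] pointing down, gripper open.
Joint ranges: [-3.08, 3.08], [-0.75, 2.2], [0.22, 2.44], [-1.43, 4.57], [0, 2.65], [-2.85, 2.85]. Speed limits (rad/s): [2.79, 2.79, 3.14, 3.14, 3.14, 3.14].

### API

Orientations are given as a unit quaternion [x, y, z, w].
In Python, from station import readout, cams, sign_off gives the robot as it stands.
- The arm moves only by the tool send_rows, never from a script. Its argument "commands" is text: rows parted by semicolons, each of 5 numbers parted by spaces: the finger opening in mm, from 0 to 85.4, then the shift along the tool's x, y, z each as a share of 0.02 m, from -1 to 1, then the turn about the tool's z as a share of 4 degrees, from -1 to 1. In form: grip dx dy dz spin; .... A call has 1 to 20 rows; each row shifts and turns the commanded pose from where the row before left it, along the tool's axes as they then stand; what a row does not reach is not made up. A row lasts 1/12 s, in which the tool goes at most 41.7 mm and 7.16 degrees, less where a joint would pass 70% of its speed; a pose out of reach is approached as far as the arm can. A call with a number of a shift or a turn outside -1 to 1 is refused whole. A call with a gripper value outside its range is refused whole. The fingers move at their own pace and stop on an object; "grip_force" is the grip in N (left out, the last holds). Time passes only in rows, so rows that do not move let the fingers close. It gives the time, the measured TCP pose, the force, the opening and the grip force at its end, in the units of the state.
- readout.sense(): the state, without advancing time (a new reading comes with each control period).
- cams.snapshot(name): name is "scene" or "top" or "wrist"; returns a dict with "pixels" (400x640x3 uint8, red, green, blue), "intrinsics" (3x3 intrinsics, pixels), "eye" and "rotation" of the camera in the world. Camera axes: x right, y down, z forward; pixel columns grow to the right and rows downward; lengths in m; the calibration is good to about 2 mm. A picture is of the moment at which its call begins. There is no depth.
- sign_off(): hands the job in; it is judged then, once.
The state is a dict: "t": time; "q": joint angles; "qd": joint speeds; "tau": joint torques, N m; "tcp_pos": TCP position; "tool_rot": TCP orientation; "force": force on the tool from outside, world axes, zero at the start; "ft_torque": the same for the moment, N m; "finger_gap": opening from 0.0 (shut) to 1.0 (fully open); "gripper_force": force on a finger pad.
Only numpy, scipy, OpenCV 4.12 (cv2) and the standard library are available. Lean on these libraries where they do the work, as an engineer would, in place of code of your own. Each camera call takes 0.05 s, during which the arm holds its last target. There are 200 camera calls.

### The job

Two identical depth gauges stand on the bench, one over the open clear bowl and one over the lidded metal dish. On the gauge over the bowl, lower the probe by its black head until its tip touches the inside bottom of the bowl, and then lock it there by pressing that gauge's red lever down flat. Leave the probe of the gauge over the metal dish where it is.

Things in the scene. Friction and masses are not known exactly. Their poses are not given: they have to be found in the camera images.
- gauge_a: The depth gauge over the bowl: aluminium bridge fixed to the bench. Beam 172 mm long (along y), 36 mm wide, top 121 mm above the bench, on two legs; a 24 mm collar round the rod reaches 135 mm. The red lever's pivot is on the beam at y = +35 mm, 131 mm up. Origin: on the bench, on the rod's axis; z up.
- probe_head (a point): Centre of the black round head (30 mm wide, 30 mm high) of the probe of the gauge over the bowl. The rod's tip (12 mm wide) is 163 mm straight below. The probe slides only vertically, with about 2 N of drag, and stays where it is left. At the start this point is 231 to 261 mm above the bench. Axes as the gauge's.
- lock_paddle (a point): Middle of the paddle (20 x 22 x 10 mm) at the end of that gauge's red clamp lever, 52 mm from its pivot. Open, the lever slopes 23 to 29 deg up and away from the rod (point 151 to 156 mm above the bench). Pressed straight down here (2 to 6 N) it swings down and outwards to a hard stop, flat on the beam: locked, point 131, paddle top 136 mm above the bench. It stays where it is left.
- bowl_floor (a point): Middle of the inside bottom of the open, empty clear bowl, 4 mm above the bench; z up. The bowl stands loose (about 30 g) under the beam, 52 mm high, 120 mm wide at the rim, its flat bottom 70 mm wide. The probe hangs over it, up to 12 mm off its middle.
- other_head (a point): Centre of the black head of the other, identical gauge, which stands over the lidded aluminium dish (61 mm wide, 26 mm high). Not to be moved.
Things that resemble listed ones, but are neither listed nor needed, are in the scene too. What is shaped like the part that bears bowl_floor but turquoise is not meant.

How it is judged:
On the way, in this order (a step that is already met when the one before it is completed fails the run):
1. the probe's tip touches the inside bottom of the bowl (within 4 mm), its lever still open (z of probe_head in the frame of bowl_floor below 0.167 m and horizontal distance between probe_head and bowl_floor below 0.022 m and height (world z) of lock_paddle above 0.146 m), for 0.2 s.
2. the lever lies flat (paddle lowered to within 7 mm of its stop) with the tip still at the bottom (z of probe_head in the frame of bowl_floor below 0.168 m and height (world z) of lock_paddle below 0.138 m), for 0.2 s.
At the end, for the whole second after the job is handed in: The probe's tip is inside the bowl, within 5 mm of its inside bottom and 22 mm of its middle; the bowl stands upright (7 degrees) on the bench; the red lever of that gauge is down flat (paddle within 7 mm of its stop); the other gauge's probe is where it was (10 mm) (all of step 2 and horizontal distance between probe_head and bowl_floor below 0.022 m and angle between bowl_floor's own z axis and vertical below 0.12 rad and height (world z) of bowl_floor below 0.015 m); the robot touches nothing.
It fails at once if the probe of the other gauge is moved by more than 10 mm (distance of other_head from where it was at the start of the episode above 0.01 m).
It also fails if it takes over 38 s, if anything falls off the work surface, if the arm or the gripper's body presses on something with over 40 N, if the wrist force passes 120 N, or if a joint passes its speed limit or range.

## Working session

There is one attempt and no reset: what is moved stays moved. The work goes in short steps, Python scripts to look and compute and a tool call to move; the robot and the scene stay as the last step left them, time stands still between calls to the robot, and variables do not carry over. Pictures are saved under pics/ and viewed, at most 10 in all, crops included, and the job is handed in when it is done.

Besides the shell and the picture viewer there is one more tool, called after ">>>" in YAML: its name, and indented under it one key for each argument. send_rows: Moves the arm, as the interface text tells. Its arguments: {"type":"object","properties":{"commands":{"type":"string"},"grip_force":{"type":"number"}},"required":["commands"]}

```bash
mkdir -p pics; cat > h.py <<'E'
import numpy as np, cv2, pickle
from station import readout, cams, sign_off
def snap(n,f):
    s=cams.snapshot(n); cv2.imwrite(f'pics/{f}.png',s['pixels'][:,:,::-1]); pickle.dump(s,open(f'pics/{f}.pkl','wb')); return s
def load(f): return pickle.load(open(f'pics/{f}.pkl','rb'))
def ray(s,u,v):
    d=np.array(s['rotation'])@np.linalg.inv(s['intrinsics'])@[u,v,1.]; return np.array(s['eye']),d/np.linalg.norm(d)
def plane(s,u,v,z):
    e,d=ray(s,u,v); return e+d*(z-e[2])/d[2]
def tri(s1,p1,s2,p2):
    a,d=ray(s1,*p1);b,f=ray(s2,*p2)
    t=np.linalg.lstsq(np.c_[d,-f],b-a,rcond=None)[0]; p,q=a+d*t[0],b+f*t[1]
    return (p+q)/2,np.linalg.norm(p-q)
def proj(s,P):
    c=np.array(s['rotation']).T@(np.array(P)-s['eye']); c=s['intrinsics']@c; return c[:2]/c[2]
E
python3 - <<'E'
from h import *
np.set_printoptions(precision=3,suppress=True)
a=snap('scene','s0');b=snap('top','t0');c=snap('wrist','w0')
cv2.imwrite('pics/all.png',cv2.resize(np.vstack([a['pixels'],b['pixels']])[:,:,::-1],(480,600)))
for s in(a,b,c):print(s['eye'],s['rotation'])
print(readout.sense())
E
```

```text
[-0.466 -0.489  1.04 ] [ 0.783 -0.456  0.223 -0.361]
[0.383 0.035 1.003] [-0.699  0.712 -0.055  0.037]
[0.071 0.626 0.373] [0.776 0.613 0.092 0.118]
{'t': 0.15, 'q': array([ 1.158,  0.528,  1.434,  0.   ,  1.181, -0.179]), 'qd': array([-0.002, -0.002, -0.003,  0.001, -0.001, -0.   ]), 'tau': array([  0.001, -44.274, -17.828,  -0.   ,   0.006,  -0.   ]), 'tcp_pos': array([0.145, 0.607, 0.207]), 'tool_rot': array([ 0.117,  0.993, -0.001, -0.   ]), 'force': array([-0.088, -0.182, -0.907]), 'ft_torque': array([ 0.052,  0.023, -0.031]), 'gripper_force': 0.0, 'finger_gap': 1.00105127244405}
```

View pics/s0.png

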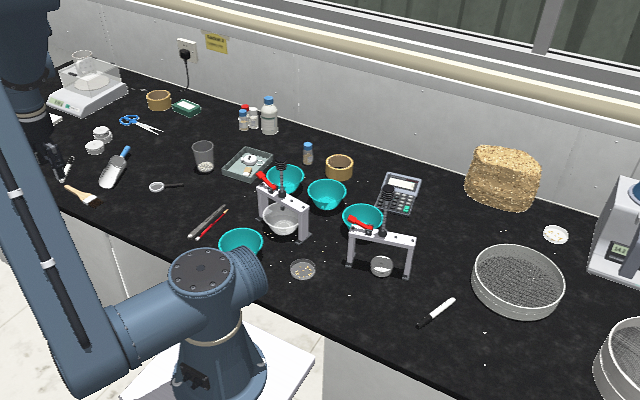

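View pics/t0.png

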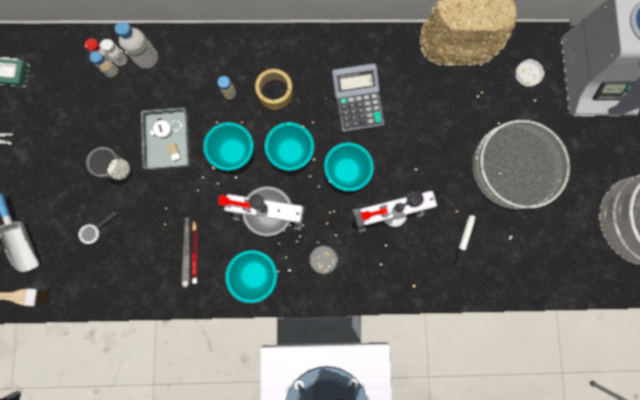

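The scene view shows the bowl's gauge at about (283,205), with clear bowl (281,218), and the dish's gauge at (382,245). In the top view they are at (263,208) and (396,210). The turquoise bowls are decoys. The target is the left gauge over the clear bowl; I'll confirm it in an enlarged crop.

```bash
sed -i 's/^from station/from scipy.spatial.transform import Rotation as R\nfrom station/; s/np.array(s\[.rotation.\])/R.from_quat(s["rotation"]).as_matrix()/' h.py
python3 - <<'E'
from h import *
a=load('s0')['pixels'][145:270,235:335];b=load('t0')['pixels'][175:250,205:315]
A=cv2.resize(a,None,fx=4,fy=4,interpolation=2);B=cv2.resize(b,None,fx=3.6,fy=3.6,interpolation=2)
o=np.zeros((500,800,3),np.uint8);o[:500,:400]=A;o[:B.shape[0],400:400+B.shape[1]]=B[:,:400]
cv2.imwrite('pics/c1.png',o[:,:,::-1])
np.set_printoptions(precision=1,suppress=True)
for f,(x0,y0,x1,y1) in (('s0',(240,145,320,250)),('t0',(205,175,315,240))):
    p=load(f)['pixels'].astype(int);r=(p[...,0]>150)&(p[...,1]<80)&(p[...,2]<80)
    k=(p.max(2)<70)
    m=np.zeros_like(r);m[y0:y1,x0:x1]=1
    v,u=np.nonzero(r&m);print(f,'red',u.mean(),v.mean(),u.min(),u.max(),v.min(),v.max())
    h=np.array(cv2.minAreaRect(np.c_[u,v].astype(np.float32))[0]);print(h)
E
```

```text
s0 red 264.7920792079208 178.76237623762376 256 275 171 188
[266. 180.]
t0 red 230.89940828402368 201.74556213017752 218 249 195 207
[233.6 202.9]
```

View pics/c1.png

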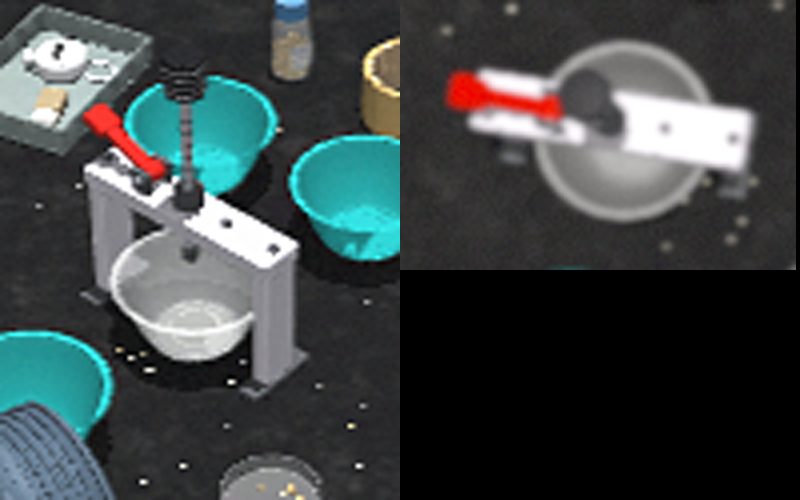

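The crop confirms it: clear bowl under the left gauge, head at scene (281,164) / top (257,201), and paddle at scene (260,174.5) / top (222,200.6), open.

```bash
python3 - <<'E'
from h import *
np.set_printoptions(precision=4,suppress=True)
a=load('s0');b=load('t0')
print('head',tri(a,(280.8,164.2),b,(257.3,202)))
print('pad',tri(a,(260,174.5),b,(222.2,200.6)))
# beam white mask in top
p=b['pixels'].astype(int);m=((p.min(2)>200)*255).astype(np.uint8);m[:175]=0;m[240:]=0;m[:,:205]=0;m[:,315:]=0
v,u=np.nonzero(m);bx=cv2.boxPoints(cv2.minAreaRect(np.c_[u,v].astype(np.float32)));P=np.array([plane(b,*q,.121) for q in bx]);print(bx,P)
print('beam ctr',P.mean(0))
for i in range(2):print(P[i+1]-P[i],np.linalg.norm(P[i+1]-P[i]))
# bowl rim in top: ellipse centre approx
print('rim',plane(b,(624-400)/3.6+205,130/3.6+175,.052))
s=readout.sense();Rm=R.from_quat(s['tool_rot']).as_matrix();print(s['tcp_pos'],Rm)
E
```

```text
head (array([0.479 , 0.1372, 0.2255]), np.float64(0.0027488971596019256))
pad (array([0.4939, 0.2215, 0.1496]), np.float64(0.001594481940242556))
[[224.7081 209.8487]
 [227.1973 194.0838]
 [301.8108 205.8649]
 [299.3216 221.6297]] [[0.4762 0.2227 0.121 ]
 [0.5119 0.2175 0.121 ]
 [0.4823 0.0493 0.121 ]
 [0.4467 0.0554 0.121 ]]
beam ctr [0.4793 0.1362 0.121 ]
[ 0.0357 -0.0052  0.    ] 0.03610451882036078
[-0.0296 -0.1682  0.    ] 0.17076276228963283
rim [0.4786 0.1346 0.052 ]
[0.1445 0.6074 0.2071] [[-0.9728  0.2317 -0.0007]
 [ 0.2317  0.9728 -0.0016]
 [ 0.0003 -0.0017 -1.    ]]
```

>>> send_rows:
  commands: "0 0 0 -1 0; 0 -0.5 -0.4 -1 0; 0 -1 -0.9 -1 0; 0 -1 -0.9 -1 0; 0 -1 -0.9 -1 0; 0 -1 -0.9 0 0; 0 -1 -0.9 0 0; 0 -1 -0.9 0 0; 0 -1 -0.9 0 0; 0 -1 -0.9 0 0; 0 -1 -0.9 0 0; 0 -1 -0.9 0 0; 0 -1 -0.9 0 0; 0 -1 -0.9 0 0; 0 -1 -0.9 0 0; 0 -1 -0.9 0 0; 0 -1 -0.9 0 0; 0 -1 -0.9 0 0; 0 -1 -0.8 0 0; 0 -1 -0.8 0 0"
  grip_force: 60

```text
t: 1.82
tcp_pos: [0.429, 0.2019, 0.3078]
tool_rot: [0.117, 0.993, -0.0, -0.0]
force: [1.0, -0.1, 0.2]
finger_gap: -0.0
gripper_force: 0.0
```

>>> send_rows:
  commands: "0 -0.8 -0.65 0 0; 0 -0.8 -0.65 0 0; 0 -0.8 -0.65 0 0; 0 -0.8 -0.65 0 0; 0 0 0 0 0; 0 0 0 0 0"

```text
t: 2.32
tcp_pos: [0.479, 0.1372, 0.3075]
tool_rot: [0.118, 0.993, 0.0, -0.001]
force: [-1.7, -0.2, -0.7]
finger_gap: -0.0
gripper_force: 0.0
```

```bash
python3 - <<'E'
from h import *
a=snap('scene','s1');w=snap('wrist','w1')
s=readout.sense();print(s['tcp_pos'],s['force'])
A=cv2.resize(a['pixels'][100:250,220:340],None,fx=3,fy=3,interpolation=2);B=cv2.resize(w['pixels'],(440,275))
o=np.zeros((450,800,3),np.uint8);o[:,:360]=A;o[:275,360:]=B;cv2.imwrite('pics/c2.png',o[:,:,::-1])
E
```

```text
[0.47804289 0.13822801 0.30760669] [-0.29132429  0.5605871   1.00390888]
```

View pics/c2.png

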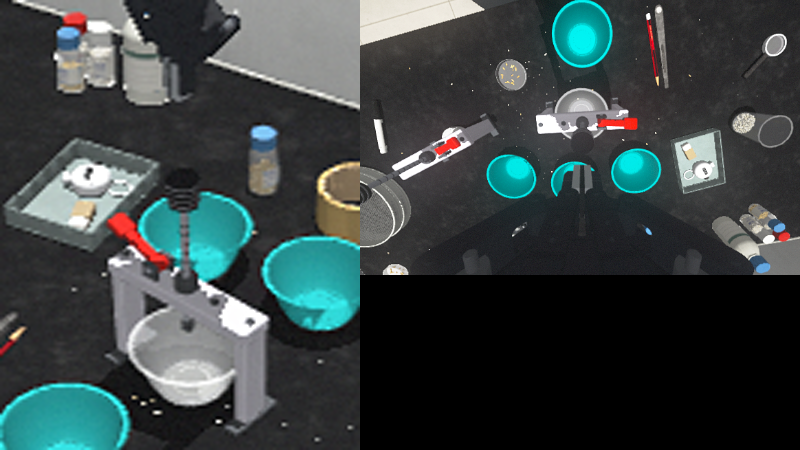

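The closed fingertips, at crop (180,97), are above the head at (183,188), and the wrist view agrees. Pushing the head down.

>>> send_rows:
  commands: "0 0 0 0.5 0; 0 0 0 0.5 0; 0 0 0 0.5 0; 0 0 0 0.4 0; 0 0 0 0.4 0; 0 0 0 0.3 0; 0 0 0 0.3 0; 0 0 0 0.3 0; 0 0 0 0.3 0; 0 0 0 0.3 0; 0 0 0 0.3 0; 0 0 0 0.3 0; 0 0 0 0.3 0; 0 0 0 0.3 0; 0 0 0 0.3 0; 0 0 0 0 0"

```text
t: 3.75
tcp_pos: [0.4784, 0.1377, 0.2007]
tool_rot: [0.117, 0.993, -0.0, -0.001]
force: [-0.9, 0.6, -0.3]
finger_gap: -0.002
gripper_force: 0.0
```

>>> send_rows:
  commands: "0 0 0 0.1 0; 0 0 0 0.1 0; 0 0 0 0.1 0; 0 0 0 0.1 0; 0 0 0 0.05 0; 0 0 0 0 0"

```text
t: 4.25
tcp_pos: [0.479, 0.1378, 0.1927]
tool_rot: [0.117, 0.993, 0.0, 0.0]
force: [0.4, -0.3, 0.4]
finger_gap: -0.002
gripper_force: 0.0
```

```bash
python3 - <<'E'
from h import *
a=snap('scene','s2');w=snap('wrist','w2')
s=readout.sense();print(s['tcp_pos'],s['force'])
A=cv2.resize(a['pixels'][130:250,230:330],None,fx=4,fy=4,interpolation=2);B=cv2.resize(w['pixels'][60:310,200:520],(400,312))
o=np.zeros((480,800,3),np.uint8);o[:,:400]=A;o[:312,400:]=B;cv2.imwrite('pics/c3.png',o[:,:,::-1])
E
```

```text
[0.47915265 0.13778834 0.19287648] [ 0.12386582 -0.25554997 -0.37005776]
```

View pics/c3.png

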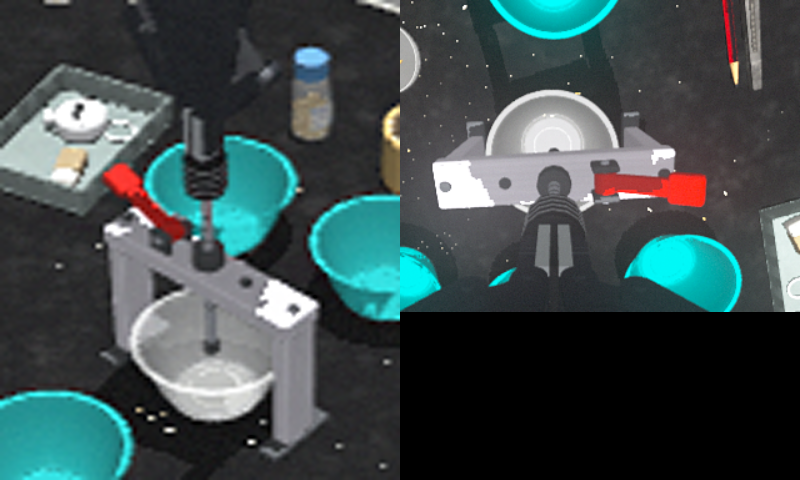

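The scene crop shows the fingertips on the head at (205,155), but the tip at (210,352) still looks above the bowl floor. I'll work out the heights.

```bash
python3 - <<'E'
from h import *
np.set_printoptions(precision=1,suppress=True)
a=load('s2')
for z in(.002,.004,.014,.024,.034,.152,.167,.182,.185,.2,.22):print(z,(proj(a,[.479,.137,z])-[230,130])*4)
E
```

```text
0.002 [214.1 384.5]
0.004 [214.  382.5]
0.014 [213.6 372.4]
0.024 [213.3 362.2]
0.034 [212.9 352. ]
0.152 [208.5 223.8]
0.167 [207.9 206.6]
0.182 [207.3 189.1]
0.185 [207.2 185.6]
0.2 [206.6 167.8]
0.22 [205.7 143.7]
```

>>> send_rows:
  commands: "0 0 0 0.1 0; 0 0 0 0.1 0; 0 0 0 0.1 0; 0 0 0 0.1 0; 0 0 0 0.1 0; 0 0 0 0 0"

```text
t: 4.85
tcp_pos: [0.4789, 0.1378, 0.1825]
tool_rot: [0.117, 0.993, -0.0, -0.0]
force: [-0.3, 0.1, 0.3]
finger_gap: 0.001
gripper_force: 0.0
```

```bash
python3 - <<'E'
from h import *
a=snap('scene','s3');f=[readout.sense()];print(f[0]['tcp_pos'],f[0]['force'])
A=[cv2.resize(load(n)['pixels'][150:240,257:307],None,fx=5,fy=5,interpolation=0) for n in('s1','s2','s3')]
cv2.imwrite('pics/c4.png',np.hstack(A)[:,:,::-1])
E
```

```text
[0.47857954 0.13772003 0.18252809] [0.16388833 0.40973755 0.35348085]
```

View pics/c4.png

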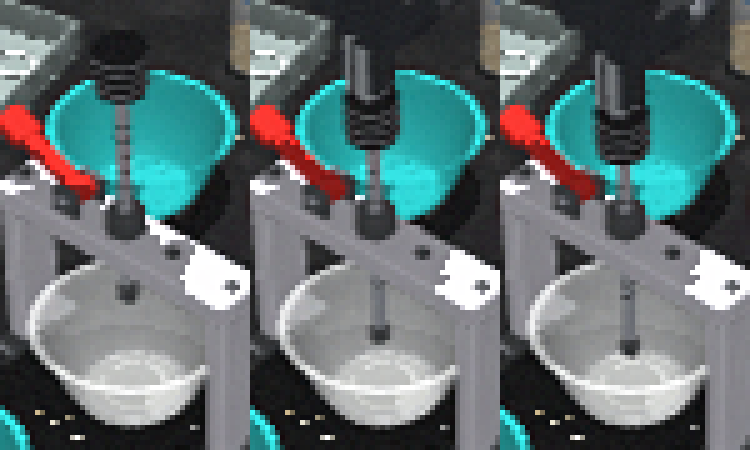

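The three crops show the probe following the fingers: its tip goes from y 300 to 340 to 355. About 20 mm remain, so I'll keep pushing.

>>> send_rows:
  commands: "0 0 0 0.1 0; 0 0 0 0.1 0; 0 0 0 0.1 0; 0 0 0 0.1 0; 0 0 0 0.1 0; 0 0 0 0.1 0; 0 0 0 0.1 0; 0 0 0 0 0"

```text
t: 5.57
tcp_pos: [0.4788, 0.1378, 0.1684]
tool_rot: [0.117, 0.993, -0.0, -0.0]
force: [0.3, 0.2, -0.0]
finger_gap: -0.0
gripper_force: 0.0
```

```bash
python3 - <<'E'
from h import *
a=snap('scene','s4');s=readout.sense();print(s['tcp_pos'],s['force'])
# dark tip bottom in s1..s4 : column profile near u=282
for n in('s1','s2','s3','s4'):
    p=load(n)['pixels'].astype(int)[196:236,280:286].mean((1,2));print(n,[int(x) for x in p])
E
```

```text
[0.4789392  0.13778505 0.16859216] [-0.86363364  0.23930667  0.44759667]
s1 [52, 68, 135, 140, 142, 143, 143, 140, 136, 132, 113, 82, 82, 84, 123, 150, 148, 150, 152, 141, 146, 149, 152, 157, 192, 200, 209, 200, 195, 193, 191, 227, 245, 185, 190, 200, 186, 201, 195, 52]
s2 [52, 68, 135, 140, 142, 143, 143, 140, 137, 131, 116, 121, 128, 130, 131, 132, 132, 133, 131, 98, 85, 83, 123, 159, 194, 200, 208, 200, 194, 194, 191, 227, 244, 185, 190, 200, 186, 201, 196, 51]
s3 [52, 68, 134, 140, 142, 143, 143, 140, 135, 132, 116, 118, 125, 113, 132, 132, 131, 133, 134, 128, 132, 126, 89, 87, 110, 185, 212, 200, 195, 194, 191, 227, 244, 185, 190, 200, 185, 200, 196, 52]
s4 [51, 69, 135, 140, 143, 143, 143, 140, 130, 128, 124, 119, 121, 131, 120, 132, 133, 116, 135, 128, 131, 131, 131, 134, 148, 133, 104, 111, 121, 200, 192, 228, 244, 185, 190, 200, 185, 200, 195, 52]
```

>>> send_rows:
  commands: "0 0 0 0.05 0; 0 0 0 0.05 0; 0 0 0 0.05 0; 0 0 0 0.05 0; 0 0 0 0 0"

```text
t: 6.03
tcp_pos: [0.4791, 0.1378, 0.1648]
tool_rot: [0.117, 0.993, 0.0, 0.0]
force: [0.1, -0.0, 0.5]
finger_gap: -0.0
gripper_force: 0.2
```

>>> send_rows:
  commands: "0 0 0 0.05 0; 0 0 0 0.05 0; 0 0 0 0 0"

```text
t: 6.28
tcp_pos: [0.479, 0.1378, 0.1628]
tool_rot: [0.117, 0.993, 0.0, 0.0]
force: [0.8, 0.3, 0.9]
finger_gap: -0.002
gripper_force: 0.3
```

```bash
python3 - <<'E'
from h import *
a=snap('scene','s5');s=readout.sense();print(s['tcp_pos'],s['force'])
for n in('s4','s5'):
    p=load(n)['pixels'].astype(int)[216:236,280:286].mean((1,2));print(n,[int(x) for x in p])
E
```

```text
[0.47892864 0.13777313 0.16276752] [ 0.35427374 -1.17540491 -0.05067553]
s4 [131, 131, 131, 134, 148, 133, 104, 111, 121, 200, 192, 228, 244, 185, 190, 200, 185, 200, 195, 52]
s5 [131, 131, 131, 134, 156, 162, 149, 119, 104, 109, 178, 230, 245, 185, 190, 200, 186, 200, 195, 52]
```

>>> send_rows:
  commands: "0 0 0 0.05 0; 0 0 0 0.05 0; 0 0 0 0 0"

```text
t: 6.58
tcp_pos: [0.4789, 0.1378, 0.1607]
tool_rot: [0.117, 0.993, -0.0, -0.0]
force: [0.9, -0.4, -0.3]
finger_gap: -0.0
gripper_force: 0.2
```

>>> send_rows:
  commands: "0 0 0 0.05 0; 0 0 0 0.05 0; 0 0 0 0 0"

```text
t: 6.83
tcp_pos: [0.4788, 0.1378, 0.1587]
tool_rot: [0.117, 0.993, -0.0, -0.0]
force: [0.1, 1.7, 0.5]
finger_gap: -0.004
gripper_force: 0.1
```

```bash
python3 - <<'E'
from h import *
a=snap('scene','s6');s=readout.sense();print(s['tcp_pos'],s['force'])
for n in('s5','s6'):
    p=load(n)['pixels'].astype(int)[216:236,280:286].mean((1,2));print(n,[int(x) for x in p])
E
```

```text
[0.47874871 0.1377676  0.15870665] [0.75475544 0.40115045 0.0840635 ]
s5 [131, 131, 131, 134, 156, 162, 149, 119, 104, 109, 178, 230, 245, 185, 190, 200, 186, 200, 195, 52]
s6 [126, 132, 131, 133, 155, 160, 165, 153, 113, 104, 106, 215, 246, 186, 190, 199, 185, 201, 196, 50]
```

>>> send_rows:
  commands: "0 0 0 0.05 0; 0 0 0 0 0"

```text
t: 7.05
tcp_pos: [0.4788, 0.1378, 0.1584]
tool_rot: [0.117, 0.993, -0.0, -0.0]
force: [-0.8, -0.4, 4.7]
finger_gap: -0.002
gripper_force: 2.7
```

>>> send_rows:
  commands: "0 0 0 0.05 0; 0 0 0 0 0"

```text
t: 7.22
tcp_pos: [0.4788, 0.1378, 0.1583]
tool_rot: [0.117, 0.993, -0.0, 0.0]
force: [-2.9, -0.9, 11.6]
finger_gap: 0.002
gripper_force: 5.8
```

Firm contact with the floor: force has risen to 11.6 N and the image puts the tip at floor height. I'll hold briefly, lift, and move over the paddle.

>>> send_rows:
  commands: "0 0 0 0 0; 0 0 0 0 0; 0 0 0 -0.2 0; 0 0 0 -1 0; 0 0 0 -1 0; 0 0 0 -1 0; 0 0 0 -1 0; 0 0.05 0.84 0 0; 0 0.05 0.84 0 0; 0 0.05 0.84 0 0; 0 0.05 0.84 0 0; 0 0.05 0.84 0 0; 0 0 0 0 0; 0 0 0 0 0"

```text
t: 8.38
tcp_pos: [0.4932, 0.221, 0.2405]
tool_rot: [0.116, 0.993, -0.0, -0.0]
force: [-0.4, -0.5, 0.8]
finger_gap: 0.001
gripper_force: 0.0
```

```bash
python3 - <<'E'
from h import *
a=snap('scene','s7');w=snap('wrist','w7')
s=readout.sense();print(s['tcp_pos'],s['force'])
for n in('s6','s7'):
    p=load(n)['pixels'].astype(int)[216:236,280:286].mean((1,2));print(n,[int(x) for x in p])
A=cv2.resize(a['pixels'][130:250,230:330],None,fx=4,fy=4,interpolation=2);B=cv2.resize(w['pixels'][60:310,200:520],(400,312))
o=np.zeros((480,800,3),np.uint8);o[:,:400]=A;o[:312,400:]=B;cv2.imwrite('pics/c5.png',o[:,:,::-1])
E
```

```text
[0.49300945 0.2200475  0.24057398] [-0.23674211 -0.44723802  0.60219677]
s6 [126, 132, 131, 133, 155, 160, 165, 153, 113, 104, 106, 215, 246, 186, 190, 199, 185, 201, 196, 50]
s7 [126, 132, 131, 133, 155, 160, 165, 152, 112, 103, 107, 211, 247, 186, 190, 200, 185, 200, 196, 59]
```

View pics/c5.png

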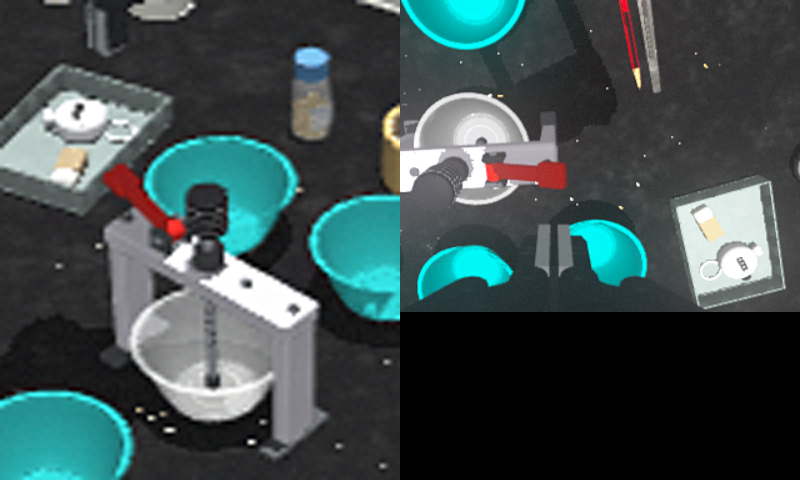

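The tip stayed on the bowl floor at crop (212,385) and the lever is still open. The fingers line up above the paddle, so I'll press it.

>>> send_rows:
  commands: "0 0 0 0.6 0; 0 0 0 0.6 0; 0 0 0 0.6 0; 0 0 0 0.6 0; 0 0 0 0.6 0; 0 0 0 0.3 0; 0 0 0 0.3 0; 0 0 0 0.2 0; 0 0 0 0.2 0; 0 0 0 0.2 0; 0 0 0 0.2 0; 0 0 0 0.2 0; 0 0 0 0 0"

```text
t: 9.57
tcp_pos: [0.493, 0.2206, 0.1482]
tool_rot: [0.117, 0.993, -0.0, -0.001]
force: [-0.3, -0.3, 0.0]
finger_gap: 0.001
gripper_force: 0.0
```

>>> send_rows:
  commands: "0 0 0 0.2 0; 0 0 0 0.2 0; 0 0 0 0.2 0; 0 0 0 0.2 0; 0 0 0 0.1 0; 0 0 0 0 0"

```text
t: 10.07
tcp_pos: [0.4932, 0.2205, 0.1303]
tool_rot: [0.117, 0.993, -0.0, -0.0]
force: [0.3, 0.5, -0.8]
finger_gap: 0.002
gripper_force: 0.0
```

>>> send_rows:
  commands: "0 0 0 0.1 0; 0 0 0 0.1 0; 0 0 0 0.1 0; 0 0 0 0.1 0; 0 0 0 0 0"

```text
t: 10.48
tcp_pos: [0.4934, 0.2206, 0.1226]
tool_rot: [0.117, 0.993, -0.0, -0.0]
force: [0.3, 0.0, 0.2]
finger_gap: -0.001
gripper_force: 0.0
```

```bash
python3 - <<'E'
from h import *
a=snap('scene','s8');w=snap('wrist','w8')
s=readout.sense();print(s['tcp_pos'],s['force'])
A=cv2.resize(a['pixels'][130:250,230:330],None,fx=4,fy=4,interpolation=2);B=cv2.resize(w['pixels'][60:310,200:520],(400,312))
o=np.zeros((480,800,3),np.uint8);o[:,:400]=A;o[:312,400:]=B;cv2.imwrite('pics/c6.png',o[:,:,::-1])
E
```

```text
[0.49332539 0.22053901 0.12272499] [-0.91399837 -0.39405929  0.4513596 ]
```

View pics/c6.png

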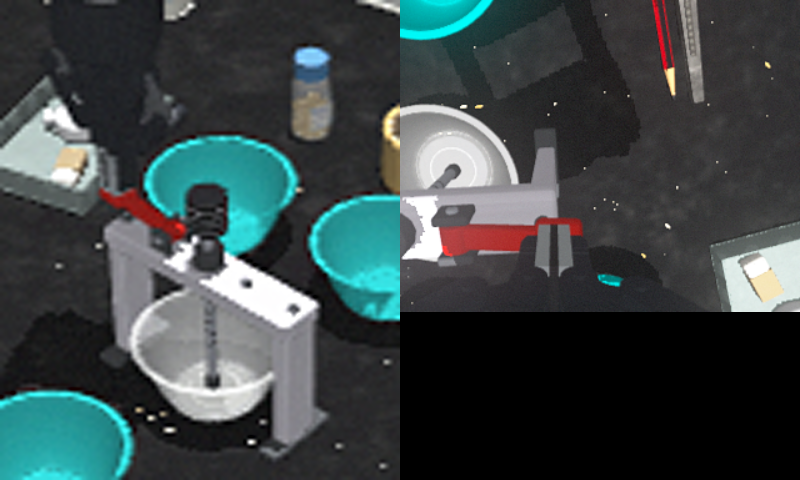

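The paddle, at crop (118,195), is going down under the fingers. I'll continue to the stop.

>>> send_rows:
  commands: "0 0 0 0.1 0; 0 0 0 0.1 0; 0 0 0 0.1 0; 0 0 0 0 0"

```text
t: 10.92
tcp_pos: [0.4934, 0.2206, 0.1165]
tool_rot: [0.117, 0.993, -0.0, -0.0]
force: [0.4, -0.3, -0.1]
finger_gap: -0.001
gripper_force: 0.0
```

>>> send_rows:
  commands: "0 0 0 0.08 0; 0 0 0 0.08 0; 0 0 0 0 0"

```text
t: 11.17
tcp_pos: [0.4934, 0.2206, 0.1134]
tool_rot: [0.117, 0.993, -0.0, -0.0]
force: [0.2, 0.1, 0.6]
finger_gap: -0.003
gripper_force: 0.0
```

>>> send_rows:
  commands: "0 0 0 0.06 0; 0 0 0 0.06 0; 0 0 0 0 0"

```text
t: 11.42
tcp_pos: [0.4935, 0.2207, 0.1123]
tool_rot: [0.117, 0.993, -0.0, 0.0]
force: [-1.7, -0.2, 7.2]
finger_gap: 0.0
gripper_force: 3.9
```

```bash
python3 - <<'E'
from h import *
a=snap('scene','s9');w=snap('wrist','w9')
s=readout.sense();print(s['tcp_pos'],s['force'])
A=cv2.resize(a['pixels'][130:250,230:330],None,fx=4,fy=4,interpolation=2);B=cv2.resize(w['pixels'][60:310,200:520],(400,312))
o=np.zeros((480,800,3),np.uint8);o[:,:400]=A;o[:312,400:]=B;cv2.imwrite('pics/c7.png',o[:,:,::-1])
E
```

```text
[0.49355042 0.2206564  0.11233823] [-0.81501735 -0.97120056  7.78888577]
```

View pics/c7.png

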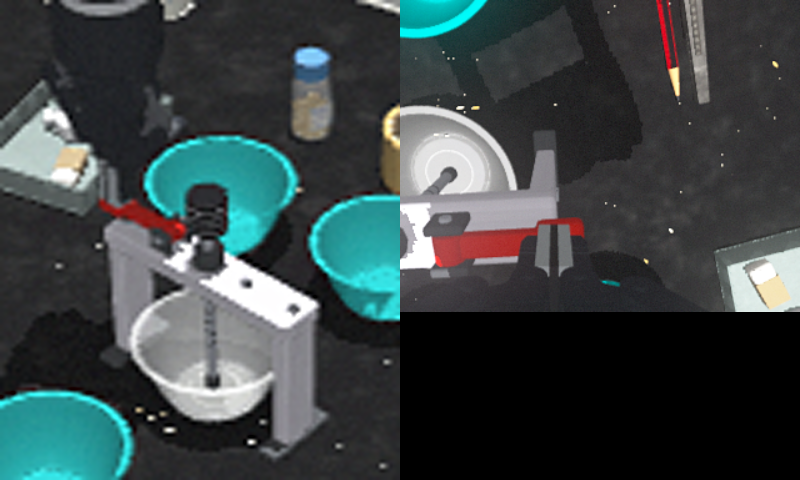

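It stopped at TCP 0.112 with 7–8 N. That is the same 24 mm fingertip offset as on the head, so the paddle top is at 136 mm: flat. A last small press, then I'll retreat.

>>> send_rows:
  commands: "0 0 0 0.05 0; 0 0 0 0 0; 0 0 0 0 0; 0 0 0 0 0; 0 0 0 -0.3 0; 0 0 0 -1 0; 0 0 0 -1 0; 0 0 0 -1 0; 0 0 0 -1 0; 0 0 0 -1 0; 0 0 0 -1 0; 0 0 1 -1 0; 0 0 1 0 0; 0 0 1 0 0; 0 0 1 0 0; 0 0 0 0 0; 0 0 0 0 0"

```text
t: 12.93
tcp_pos: [0.5117, 0.2988, 0.2558]
tool_rot: [0.116, 0.993, -0.0, -0.0]
force: [0.4, 0.2, 0.3]
finger_gap: -0.002
gripper_force: 0.0
```

```bash
python3 - <<'E'
from h import *
a=snap('scene','s10');b=snap('top','t10')
s=readout.sense();print(s['tcp_pos'],s['force'],s['t'])
p=load('s10')['pixels'].astype(int)[216:236,280:286].mean((1,2));print([int(x) for x in p])
A=cv2.resize(a['pixels'][130:250,230:330],None,fx=4,fy=4,interpolation=2);B=cv2.resize(b['pixels'][175:250,205:315],None,fx=3.6,fy=3.6)
o=np.zeros((480,800,3),np.uint8);o[:,:400]=A;o[:270,400:796]=B;cv2.imwrite('pics/c8.png',o[:,:,::-1])
E
```

```text
[0.51143078 0.29769124 0.25581933] [ 0.23401226 -0.23766459 -0.12035462] 13.0333
[126, 131, 131, 134, 155, 161, 165, 153, 112, 103, 107, 212, 247, 186, 190, 201, 186, 201, 195, 59]
```

View pics/c8.png

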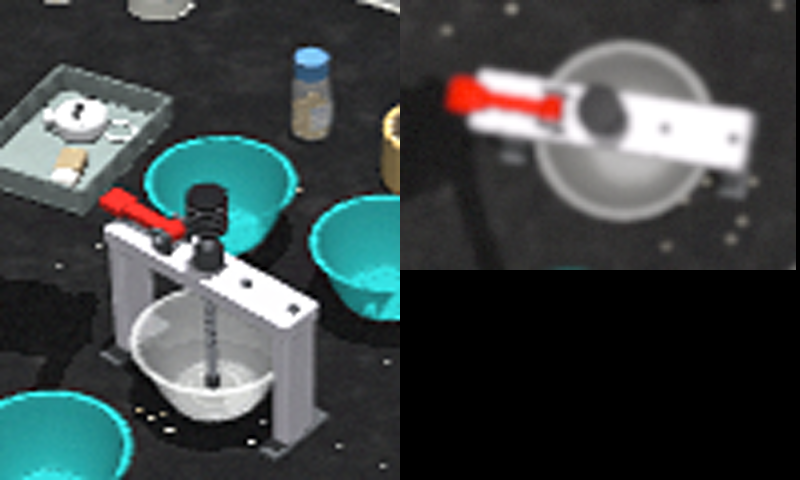

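The lever looks flat, with the paddle at crop (117,200), and the probe tip and bowl are unchanged. I'll check the paddle height numerically.

```bash
python3 - <<'E'
from h import *
a=load('s10')
g=np.array([.479,.1365,0]);y=np.array([.173,.985,0])
for d,z in((.087,.136),(.087,.131),(.0855,.143)):print(d,z,(proj(a,g+y*d+[0,0,z])-[230,130])*4)
for n in('s0','s10'):
    p=load(n)['pixels'].astype(int);r=(p[...,0]>110)&(p[...,1]<70)&(p[...,2]<70);v,u=np.nonzero(r[145:250,240:264]);print(n,(u.min()+10)*4,(v.min()+15)*4,(v[u<8+u.min()].max()+16)*4, v[u<8+u.min()].mean()*4+62)
E
```

```text
0.087 0.136 [119.24252578 192.84570444]
0.087 0.131 [119.62498387 198.4178126 ]
0.0855 0.143 [120.22640106 185.83128799]
s0 104 164 208 182.14814814814815
s10 100 188 220 202.85106382978722
```

The red region's centroid is at row 203, against 198 expected for the paddle centre when flat, so the lever is down. Handing in.

```bash
python3 -c "from station import sign_off; print(sign_off())"
```

```text
the job is handed in; nothing more can be done
None
```

The job is handed in, with no verdict returned: the probe over the clear bowl is down on its floor, that gauge's red lever is pressed flat, and the gauge over the metal dish was never touched.

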